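# Stroke down the hold-down tabs of a jewellery marking jig

## Robot

A 6-joint arm with a two-finger parallel gripper is mounted at the origin on the work surface. World frame = base frame: x ahead of the robot, y to its left, z up, the work surface at z = 0. Lengths are in mm, angles in rad, forces in N, time in s.
With the tool pointing down it reaches from about 250 to 775 mm from the base axis. Payload 4 kg.
Tool frame: the origin (TCP) lies between the finger pads, 19 mm behind the fingertips; this is the grasp point; z points along the fingers, y is the line along which they close (so a half turn about z gives the same grasp; the last joint's range is limited). The gripper opens to 94 mm and grips with 3 to 60 N. Pads are 16 mm wide; open, the fingers measure 119 mm over their backs; the gripper's body (75 mm by 177 mm) begins 78 mm behind the grasp point.
Start: joints at [-1.38, 0.087, 1.371, -0, 1.684, -0.103], TCP at [159.272, -526.451, 224.306] pointing down, gripper open.
Joint ranges: [-3.1, 3.1], [-0.76, 2.03], [0.27, 2.55], [-1.08, 4.22], [0.17, 2.65], [-2.57, 2.57]. Speed limits (rad/s): [2.79, 2.79, 3.14, 3.14, 3.14, 3.14].

## Interface

Orientations are given as a rotation vector (axis times angle).
In Python, from bench import env, eyes, job gives the robot as it stands.
- The arm moves only by the tool carry_out, never from a script. Its argument "deltas" is a list of rows, each a list of 7 numbers: the turn, a rotation vector about the tool's x, y, z in degrees, then the shift along the tool's x, y, z in mm, then the closure, from 0 (fully open) to 1 (shut). In form: [[rx, ry, rz, tx, ty, tz, grip], ...]. A call has 1 to 20 rows; each row is the pose to reach, as a shift and turn from the pose commanded when the call began, along the tool's axes at that moment; what a row does not reach only later rows make up. A row lasts 1/8 s, in which the tool goes at most 62.5 mm and 10.7 degrees, less where a joint would pass 70% of its speed; a pose out of reach is approached as far as the arm can. A call with a gripper value outside its range is refused whole. The fingers move at their own pace and stop on an object; "force" is the grip in N (left out, the last holds). Time passes only in rows, so rows that repeat a pose let the fingers close. It gives the time, the measured TCP pose, the force, the opening and the grip force at its end, in the units of the state.
- env.read_state(): the state, without advancing time (a new reading comes with each control period).
- eyes.get_image(name): name is "side" or "top" or "wrist"; returns the picture (420x560x3 uint8, red, green, blue); there is no depth.
- eyes.get_calibration(name): a dict with "mtx" (3x3 intrinsics, pixels), "k1" (the pictures are not rectified: a ray, as slopes to the right and down, at radius r is drawn at 1 + k1 r^2 times it, then the intrinsics apply), "rvec" (rotation vector, rad) and "tvec" (3), from world to camera coordinates, as OpenCV has them; the wrist camera has in their place "hand_eye" (4x4, takes a point from camera to tool coordinates, whose origin is the TCP and whose axes are the flange's). Camera axes: x right, y down, z forward; pixel columns grow to the right and rows downward; lengths in mm; the calibration is good to about 2 mm. A picture is of the moment at which its call begins: read the wrist's pose just before it. get_calibration takes no time and is no camera call.
- job.finish_job(): hands the job in; it is judged then, once.
The state is a dict: "clock": time; "joint_positions": joint angles; "qd": joint speeds; "effort": joint torques, N m; "position": TCP position; "eef_rot": TCP orientation; "ft_force": force on the tool from outside, world axes, zero at the start; "moment": the same for the moment, N m; "opening": finger opening in mm; "grip_force": force on a finger pad.
Only numpy, scipy, OpenCV 4.12 (cv2) and the standard library are available. Lean on these libraries where they do the work, as an engineer would, in place of code of your own. Each camera call takes 0.05 s, during which the arm holds its last target. There are 200 camera calls.

## Task

Get the jig ready for the laser: starting at the red dot, run the closed fingertips lightly along the curved row in one low sweep, stroking down the six hold-down tabs one after another until every one lies flat over its gold tag. Only stroke them with the fingertips: do not press hard, do not pull any tab up and do not lift the hand away before the last tab is down. Leave the bangle, the jar and the ring post where they stand, and finish with the hand clear.

Things in the scene. Friction and masses are not known exactly. Their poses are not given: they have to be found in the camera images.
- jig: jig fixed to the bench: blue plate 280 x 190 x 10 mm with a curved aluminium rail (34 mm wide, top 22 mm above the bench) and six gold tags under hinged steel tabs. Origin on the bench under the plate's centre, x along the 280 mm side from the red-dot end to the other, z up. The rail is an arc of 130 mm radius about x = 0, y = -95 mm of this frame
- start (a point): centre of the red dot (20 mm across) on the white pad where the row begins, on the arc. The point is 36 mm above the bench, level with a flat tab's roller top; the pad itself is 4 mm lower. The first tab's hinge lies 26 mm further along the row; nothing stands on the pad
- finish (a point): point on the arc just past the row's other end, 36 mm above the bench (level with the flat tabs' roller tops), 19 mm beyond the free end of the last tab; nothing stands there but the blue plate, whose top is 10 mm above the bench
- bed1 (a point): fixed point on the arc over the middle of tab 1 (36 mm above the bench, level with the top of the tab's roller once the tab is flat); tabs count from the red dot, 40 mm apart
- bed2 (a point): fixed point on the arc over the middle of tab 2 (36 mm above the bench, level with the top of the tab's roller once the tab is flat); tabs count from the red dot, 40 mm apart
- bed3 (a point): fixed point on the arc over the middle of tab 3 (36 mm above the bench, level with the top of the tab's roller once the tab is flat); tabs count from the red dot, 40 mm apart
- bed4 (a point): fixed point on the arc over the middle of tab 4 (36 mm above the bench, level with the top of the tab's roller once the tab is flat); tabs count from the red dot, 40 mm apart
- bed5 (a point): fixed point on the arc over the middle of tab 5 (36 mm above the bench, level with the top of the tab's roller once the tab is flat); tabs count from the red dot, 40 mm apart
- bed6 (a point): fixed point on the arc over the middle of tab 6 (36 mm above the bench, level with the top of the tab's roller once the tab is flat); tabs count from the red dot, 40 mm apart
- tab1 (a joint): angle of tab 1 in rad: 0 lies flat over its tag, larger stands further up, firm stop at -0.12. Steel strip 32 mm long along the row, 18 mm wide, 3 mm thick; orange roller 10 mm thick at its free end, its top 3.5 mm above the strip. Hinged at its end nearer the red dot, so it rises away from the dot like a ramp. Stays where it is left; about 1 N at the roller moves it
- tab2 (a joint): angle of tab 2 in rad: 0 lies flat over its tag, larger stands further up, firm stop at -0.12. Steel strip 32 mm long along the row, 18 mm wide, 3 mm thick; orange roller 10 mm thick at its free end, its top 3.5 mm above the strip. Hinged at its end nearer the red dot, so it rises away from the dot like a ramp. Stays where it is left; about 1 N at the roller moves it
- tab3 (a joint): angle of tab 3 in rad: 0 lies flat over its tag, larger stands further up, firm stop at -0.12. Steel strip 32 mm long along the row, 18 mm wide, 3 mm thick; orange roller 10 mm thick at its free end, its top 3.5 mm above the strip. Hinged at its end nearer the red dot, so it rises away from the dot like a ramp. Stays where it is left; about 1 N at the roller moves it
- tab4 (a joint): angle of tab 4 in rad: 0 lies flat over its tag, larger stands further up, firm stop at -0.12. Steel strip 32 mm long along the row, 18 mm wide, 3 mm thick; orange roller 10 mm thick at its free end, its top 3.5 mm above the strip. Hinged at its end nearer the red dot, so it rises away from the dot like a ramp. Stays where it is left; about 1 N at the roller moves it
- tab5 (a joint): angle of tab 5 in rad: 0 lies flat over its tag, larger stands further up, firm stop at -0.12. Steel strip 32 mm long along the row, 18 mm wide, 3 mm thick; orange roller 10 mm thick at its free end, its top 3.5 mm above the strip. Hinged at its end nearer the red dot, so it rises away from the dot like a ramp. Stays where it is left; about 1 N at the roller moves it
- tab6 (a joint): angle of tab 6 in rad: 0 lies flat over its tag, larger stands further up, firm stop at -0.12. Steel strip 32 mm long along the row, 18 mm wide, 3 mm thick; orange roller 10 mm thick at its free end, its top 3.5 mm above the strip. Hinged at its end nearer the red dot, so it rises away from the dot like a ramp. Stays where it is left; about 1 N at the roller moves it
- bangle: gold-coloured bangle lying flat on the blue plate, 66 mm outside, 54 mm inside, 8 mm high; origin under its centre
- jar: closed amber glass jar standing on the bench beside the plate, 44 mm across, 55 mm high; origin under its centre
- post: small dark wooden ring post standing on the bench beside the plate, foot 38 mm across, 55 mm high; origin under its centre
Mind the look-alikes: they are no part of the job. What is shaped like the bangle but green or pink is not meant. There is more than one size of the post; the job needs the larger.

How it is judged (in metres and radians):
On the way, in this order (a step that is already met when the one before it is completed fails the run):
1. tab 1 lies flat (value of joint tab1 below 0.15 rad), for 0.04 s.
2. tab 2 lies flat (value of joint tab2 below 0.15 rad), for 0.04 s.
3. tab 3 lies flat (value of joint tab3 below 0.15 rad), for 0.04 s.
4. tab 4 lies flat (value of joint tab4 below 0.15 rad), for 0.04 s.
5. tab 5 lies flat (value of joint tab5 below 0.15 rad), for 0.04 s.
6. tab 6 lies flat (value of joint tab6 below 0.15 rad), for 0.04 s.
At the end, for the whole second after the job is handed in: all six tabs lie flat (each below 0.15 rad, about 4 mm at its free end) and at rest; bangle, jar and post are within 12 mm of where they began (value of joint each of tab1, tab2, tab3, tab4, tab5, tab6 below 0.15 rad and velocity of joint each of tab1, tab2, tab3, tab4, tab5, tab6 below 0.1 rad/s and distance of each of bangle, jar, post from where it was at the start of the episode below 0.012 m and linear speed of each of bangle, jar, post below 0.02 m/s); the robot touches nothing.
It fails at once if a hold-down tab is lifted further open (value of joint any of tab1, tab2, tab3, tab4, tab5, tab6 above 0.75 rad).
It fails at once if the jig or its tabs are pressed with more than 25 N (contact force between the arm and jig above 25 N).
It fails at once if the jig or its tabs are pressed by the fingers with more than 25 N (contact force between the fingers and jig above 25 N).
It fails at once if the hand is lifted well clear of the row (TCP over 130 mm above the bench) between the first tab and the last (value of joint tab1 below 0.15 rad and (not (value of joint tab2 below 0.15 rad) or not (value of joint tab3 below 0.15 rad) or not (value of joint tab4 below 0.15 rad) or not (value of joint tab5 below 0.15 rad) or not (value of joint tab6 below 0.15 rad)) and height (world z) of the grasp point above 0.13 m).
It fails at once if the bangle, jar or post is shifted, lifted or tipped (distance of any of bangle, jar, post from where it was at the start of the episode above 0.012 m or angle between any of bangle, jar, post's own z axis and vertical above 0.2 rad).
It also fails if it takes over 48 s, if anything falls off the work surface, if the arm or the gripper's body presses on something with over 40 N, if the wrist force passes 120 N, or if a joint passes its speed limit or range.

## Working session

There is one attempt and no reset: what is moved stays moved. The work goes in short steps, Python scripts to look and compute and a tool call to move; the robot and the scene stay as the last step left them, time stands still between calls to the robot, and variables do not carry over. Pictures are saved under pics/ and viewed, at most 10 in all, crops included, and the job is handed in when it is done.

Besides the shell and the picture viewer there is one more tool, called after ">>>" by a JSON object that holds its "method" and its "body". carry_out: Moves the arm, as the interface text tells. Its arguments: {"type":"object","properties":{"deltas":{"type":"array","items":{"type":"array","items":{"type":"number"}}},"force":{"type":"number"}},"required":["deltas"]}

```bash
mkdir -p pics; python3 - <<'E'
from bench import env, eyes, job
import cv2,numpy as np
s=env.read_state(); print({k:np.round(v,3).tolist() for k,v in s.items()})
for n in ["side","top","wrist"]:
    im=eyes.get_image(n); cv2.imwrite(f"pics/{n}0.png",im[:,:,::-1]); print(n,eyes.get_calibration(n))
E
```

```text
{'clock': 0.0, 'joint_positions': [-1.38, 0.088, 1.372, -0.0, 1.684, -0.103], 'qd': [0.001, 0.001, 0.0, -0.001, -0.004, -0.001], 'effort': [0.001, -34.018, -30.243, 0.072, 0.033, -0.0], 'position': [159.166, -525.94, 223.126], 'eef_rot': [-3.106, -0.46, 0.0], 'ft_force': [0.102, -0.16, -0.367], 'moment': [-0.005, 0.001, -0.032], 'grip_force': 0.0, 'opening': 94.112}
side {'mtx': array([[392.67049995,   0.        , 283.52862334],
       [  0.        , 392.67049995, 216.8898667 ],
       [  0.        ,   0.        ,   1.        ]]), 'k1': 0.004460502705092386, 'rvec': array([ 0.04828648, -2.86605674,  1.20220736]), 'tvec': array([604.74034153,  -3.36593315, 835.01865685])}
top {'mtx': array([[428.0695403 ,   0.        , 277.30423424],
       [  0.        , 428.0695403 , 208.17083869],
       [  0.        ,   0.        ,   1.        ]]), 'k1': 0.0005486246978826266, 'rvec': array([ 2.17503321, -2.17263445,  0.17778555]), 'tvec': array([ 61.83067788, 601.05638985, 801.90474716])}
wrist {'mtx': array([[348.25681535,   0.        , 278.63208201],
       [  0.        , 348.25681535, 207.11127629],
       [  0.        ,   0.        ,   1.        ]]), 'k1': 0.004974173432079411, 'hand_eye': array([[ 2.15396616e-04, -9.60604128e-01, -2.77920245e-01,
         8.23758620e+01],
       [ 9.99999674e-01,  4.23316858e-04, -6.88123228e-04,
         2.74818470e-01],
       [ 7.78662338e-04, -2.77920006e-01,  9.60603906e-01,
        -1.60009532e+02],
       [ 0.00000000e+00,  0.00000000e+00,  0.00000000e+00,
         1.00000000e+00]])}
```

View pics/top0.png

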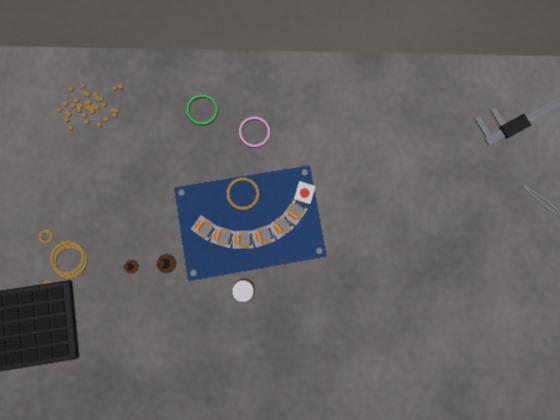

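View pics/side0.png

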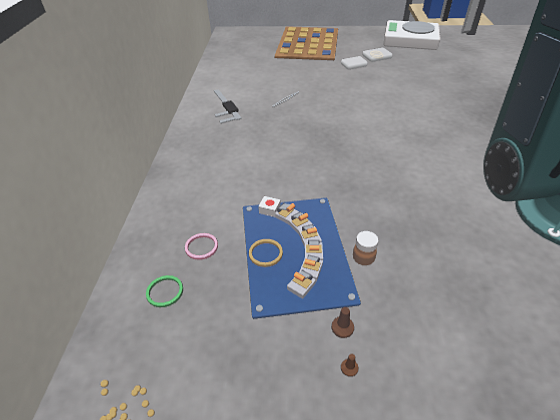

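The top view shows the blue plate centred near (250,222), with the red dot at (305,193) and the row curving to (203,228). The bangle is at (243,194), the jar at (243,291), the larger post at (166,263) and the smaller one at (131,266). The side view agrees, with the dot at (270,203).

```bash
cat > h.py <<'E'
import cv2,numpy as np
from bench import eyes
def ray(n,px):
    c=eyes.get_calibration(n);d=np.array([c['k1'],0,0,0,0])
    u=cv2.undistortPoints(np.float64(px).reshape(-1,1,2),c['mtx'],d).reshape(-1,2)
    R=cv2.Rodrigues(c['rvec'])[0]
    return -R.T@c['tvec'], np.c_[u,np.ones(len(u))]@R
def plane(n,px,z):
    o,d=ray(n,px); return o+d*((z-o[2])/d[:,2])[:,None]
def tri(pa,pb,a="top",b="side"):
    o,d=ray(a,pa);p,e=ray(b,pb);d,e=d[0],e[0]
    s=np.linalg.lstsq(np.c_[d,-e],p-o,rcond=None)[0]
    x,y=o+s[0]*d,p+s[1]*e; return (x+y)/2,np.linalg.norm(x-y)
def blobs(hsv,lo,hi,amin=15):
    m=cv2.inRange(hsv,lo,hi); n,l,st,ce=cv2.connectedComponentsWithStats(m)
    return [(st[i,4],ce[i].round(2)) for i in range(1,n) if st[i,4]>=amin],m
E
cat > m.py <<'E'
from h import *
np.set_printoptions(suppress=True,precision=1)
D={}
for n in ["top","side"]:
    im=cv2.imread(f"pics/{n}0.png");h=cv2.cvtColor(im,cv2.COLOR_BGR2HSV)
    b,m=blobs(h,(105,120,40),(125,255,255),300)
    cs,_=cv2.findContours(m,0,2);c=[k for k in cs if cv2.contourArea(k)>1000]
    c=min(c,key=lambda k:np.hypot(*(k.reshape(-1,2).mean(0)-(270,240))))
    P=plane(n,c.reshape(-1,2).astype(float),10)
    r=cv2.minAreaRect(P[:,:2].astype(np.float32));print(n,"plate",r)
    rd=max((x for lo,hi in [((0,180,120),(5,255,255)),((174,120,120),(180,255,255))] for x in blobs(h,lo,hi,8)[0]),key=lambda x:x[0])
    print(" red",rd,plane(n,[rd[1]],32)); D[n]=rd[1]
    print(" orange",blobs(h,(8,140,150),(16,255,255),8)[0])
print("dot tri",tri(D["top"],D["side"]))
print("post", plane("top",[(166,263)],0),plane("side",[(343,328)],0),"jar",plane("top",[(243,291)],55),"bangle",plane("top",[(243,194)],14))
for n,s in [("top",(170,160,340,310)),("side",(230,185,400,350))]:
    im=cv2.imread(f"pics/{n}0.png")[s[1]:s[3],s[0]:s[2]];cv2.imwrite(f"pics/{n}c.png",cv2.resize(im,None,fx=3.5,fy=3.5,interpolation=2))
E
python3 m.py
```

```text
top plate ((577.2454833984375, 116.85842895507812), (187.42710876464844, 277.21649169921875), 9.855167388916016)Traceback (most recent call last):
  File "m.py", line 11, in <module>
    rd=max((x for lo,hi in [((0,180,120),(5,255,255)),((174,120,120),(180,255,255))] for x in blobs(h,lo,hi,8)[0]),key=lambda x:x[0])
ValueError: max() iterable argument is empty
```

```bash
sed -i 's/((0,180,120),(5,255,255)),((174,120,120),(180,255,255))/((0,170,110),(6,255,255)),((172,120,110),(180,255,255))/' m.py; python3 -c "
import cv2
im=cv2.imread('pics/top0.png');print(im[193,305],cv2.cvtColor(im,40)[190:197,302:309].tolist()[3])"; sed -i 's/,8)\[0\]),key/,5)[0]),key/' m.py; python3 m.py
```

```text
[ 64  69 192] [[1, 172, 193], [1, 170, 193], [1, 172, 193], [1, 170, 192], [1, 172, 193], [1, 175, 192], [1, 163, 193]]
top plate ((577.2454833984375, 116.85842895507812), (187.42710876464844, 277.21649169921875), 9.855167388916016)
 red (np.int32(34), array([304.1, 192.5])) [[633.    9.1  32. ]]
 orange [(np.int32(34), array([292.6, 214.3])), (np.int32(32), array([199.3, 224.7])), (np.int32(30), array([277.8, 227.6])), (np.int32(32), array([217.2, 234.5])), (np.int32(36), array([258.6, 235.9])), (np.int32(16), array([235.5, 238.5])), (np.int32(16), array([238.5, 238.5]))]
side plate ((578.6105346679688, 119.33755493164062), (187.69993591308594, 278.40020751953125), 9.972271919250488)
 red (np.int32(5), array([272.2, 202.8])) [[628.5   8.9  32. ]]
 orange [(np.int32(24), array([290.9, 206.8])), (np.int32(27), array([303.6, 216.2])), (np.int32(20), array([312.1, 230.7])), (np.int32(17), array([313.8, 248.5])), (np.int32(19), array([309.1, 262.9])), (np.int32(30), array([298.4, 276.7]))]
dot tri (array([630.6,   9.4,  32.9]), np.float64(4.491006516286825))
post [[494.7 283.3   0. ]] [[494.3 280.8   0. ]] jar [[442.8 127.4  55. ]] bangle [[632.4 130.8  14. ]]
```

View pics/topc.png

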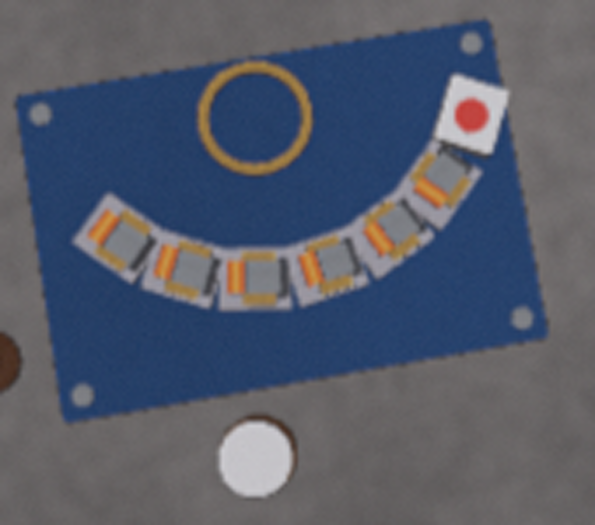

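View pics/sidec.png

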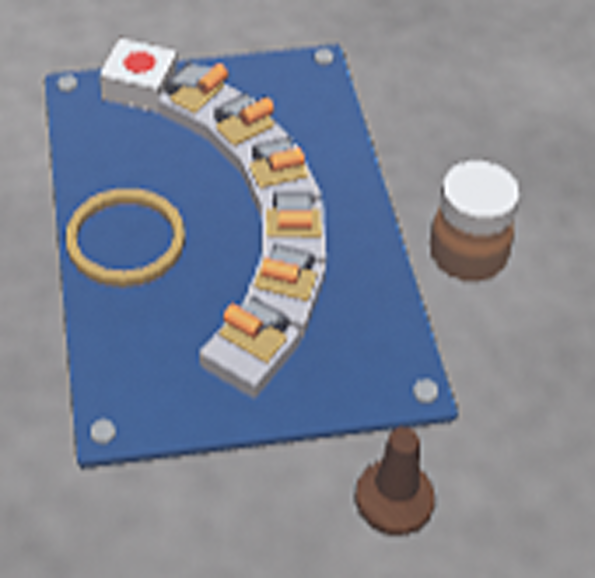

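Both cameras agree. The plate centre is about (578,118), turned 9.9°, which puts the arc centre near (671.5,134.4). The dot at (630.6,9.4) is 131.6 mm from that centre, against 130 expected. The tabs stand ramped away from the dot, and the bangle, jar and post are all clear of the row. I'll hover above the dot, fingers shut, and refine with the wrist camera.

```bash
cat > plan.py <<'E'
from h import *
from scipy.spatial.transform import Rotation as Ro
C0=np.array([577.9,118.1]); A=9.91
def jig(x,y,C=C0,a=A):
    a=np.radians(a+90); return C+x*np.array([np.cos(a),np.sin(a)])+y*np.array([-np.sin(a),np.cos(a)])
def arc(s,C=C0,a=A,s0=138.5,r=130.):   # s from dot; xy and tangent heading deg
    th=np.pi/2+(s0-s)/130
    return jig(r*np.cos(th),-95+r*np.sin(th),C,a), a+90+np.degrees(th)-90
def pose(xy,z,h): # tool down, tool x at heading h
    return np.r_[xy,z], Ro.from_euler('z',h,degrees=True)*Ro.from_euler('x',180,degrees=True)
def delta(p0,R0,p,R):
    return np.r_[np.degrees((R0.inv()*R).as_rotvec()),R0.inv().apply(p-p0)]
E
python3 - <<'E'
from plan import *
np.set_printoptions(suppress=True,precision=2)
p0=np.array([159.272,-526.451,224.306]);R0=Ro.from_rotvec([-3.106,-.46,0])
print(R0.as_matrix()); xy,h=arc(0); print(xy,h, arc(277))
print(delta(p0,R0,*pose(xy,150,h)))
E
```

```text
[[ 0.96  0.29 -0.  ]
 [ 0.29 -0.96  0.  ]
 [ 0.   -0.   -1.  ]]
[629.06  11.57] 160.9520420197069 (array([589.9 , 235.67]), np.float64(38.867957980293056))
[  -0.02   -0.13 -144.1   605.54 -378.63   75.1 ]
```

>>> {"method": "carry_out", "body": {"deltas": [[0, 0, -8, 20, -12, 0, 1], [0, 0, -16, 50, -31, 0, 1], [0, 0, -24, 83, -52, 0, 1], [0, 0, -32, 117, -73, 0, 1], [0, 0, -40, 151, -94, 0, 1], [0, 0, -48, 186, -116, 0, 1], [0, 0, -56, 221, -138, 0, 1], [0, 0, -64, 256, -160, 0, 1], [0, 0, -72, 291, -182, 0, 1], [0, 0, -80, 326, -204, 0, 1], [0, 0, -88, 361, -226, 0, 1], [0, 0, -96, 396, -248, 0, 1], [0, 0, -104, 431, -270, 10, 1], [0, 0, -112, 466, -291, 25, 1], [0, 0, -120, 500, -313, 40, 1], [0, 0, -128, 535, -335, 55, 1], [0, 0, -136, 570, -357, 65, 1], [0, 0, -144, 600, -376, 72, 1], [0, 0, -144, 605, -379, 75, 1], [0, 0, -144, 605, -379, 75, 1]], "force": 20}}

```text
clock: 2.65
position: [628.0, 11.2, 148.5]
eef_rot: [-0.525, -3.096, 0.001]
ft_force: [0.3, -0.6, -0.0]
opening: 0.6
grip_force: 0.0
```

```bash
python3 - <<'E'
from plan import *
from bench import env
np.set_printoptions(suppress=True,precision=3)
for i in range(1):
    s=env.read_state(); print(s['position'],s['eef_rot'],s['joint_positions'],s['opening'],s['ft_force'],s['clock'])
im=eyes.get_image("wrist");cv2.imwrite("pics/w1.png",im[:,:,::-1])
np.save("w1.npy",np.r_[s['position'],s['eef_rot']])
E
```

```text
[628.048  11.242 148.534] [-0.525 -3.096  0.001] [-0.072  0.286  1.289 -0.001  1.568 -1.307] 0.5752098319652277 [ 0.316 -0.559 -0.007] 2.65
```

View pics/w1.png

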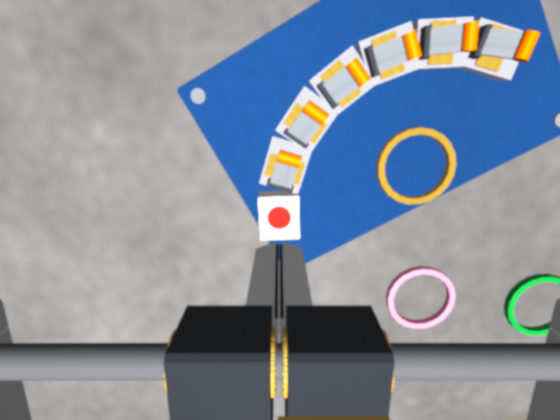

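The wrist view shows the pad with the red dot at (279,217) straight ahead of the fingertips. The tabs fan out to (500,45), and the plate corner is at (180,90). I'll cast the dot and plate edges from here.

```bash
cat >> plan.py <<'E'
def wplane(px,z,st):
    c=eyes.get_calibration("wrist");H=c['hand_eye'];Rt=Ro.from_rotvec(st[3:])
    u=cv2.undistortPoints(np.float64(px).reshape(-1,1,2),c['mtx'],np.array([c['k1'],0,0,0,0])).reshape(-1,2)
    d=Rt.apply(np.c_[u,np.ones(len(u))]@H[:3,:3].T);o=st[:3]+Rt.apply(H[:3,3])
    return o+d*((z-o[2])/d[:,2])[:,None]
def unjig(P,C=C0,a=A):
    a=np.radians(a+90);d=P[:,:2]-C; return np.c_[d@[np.cos(a),np.sin(a)],d@[-np.sin(a),np.cos(a)]]
E
python3 - <<'E'
from plan import *
np.set_printoptions(suppress=True,precision=2)
st=np.load("w1.npy");im=cv2.imread("pics/w1.png");h=cv2.cvtColor(im,40)
b=[x for x in blobs(h,(0,150,100),(6,255,255),50)[0]+blobs(h,(172,150,100),(180,255,255),50)[0]];print(b)
dot=max(b,key=lambda x:x[0])[1];P=wplane([dot],32,st);print("dot",P,unjig(P))
m=cv2.inRange(h,(105,140,60),(125,255,255));c=max(cv2.findContours(m,0,1)[0],key=cv2.contourArea).reshape(-1,2)
c=c[(c[:,0]>3)&(c[:,0]<556)&(c[:,1]>3)]
j=unjig(wplane(c,10,st))
for k,v in [(0,-140),(1,95),(1,-95)]:
    q=j[abs(j[:,k]-v)<7];q=q[(abs(q[:,1-k])<(90 if k==0 else 133))]
    if len(q)>20:
        f=cv2.fitLine(q.astype(np.float32),cv2.DIST_HUBER,0,.01,.01).ravel();print(k,v,len(q),"dir",np.degrees(np.arctan2(f[1],f[0])),"pt",f[2:])
b,_=blobs(h,(5,150,180),(18,255,255),40);print([(x[0],x[1],unjig(wplane([x[1]],45,st))[0]) for x in b])
# gold tags / rail: white mask
w=cv2.inRange(h,(0,0,190),(180,40,255));c=max(cv2.findContours(w,0,1)[0],key=cv2.contourArea)
print("pad",unjig(wplane(cv2.boxPoints(cv2.minAreaRect(c)),32,st)))
E
```

```text
[(np.int32(323), array([278.73, 217.15]))]
dot [[636.22   9.08  32.  ]] [[-117.43  -38.69]]
0 -140 145 dir -89.73592 pt [-139.64   26.95]
1 95 132 dir 0.051836006 pt [-71.42  90.53]
1 -95 251 dir -0.080715254 pt [ -9.02 -94.8 ]
[(np.int32(122), array([464.99,  37.11]), array([60.08, 16.16])), (np.int32(129), array([521.98,  44.34]), array([92.75, -7.39])), (np.int32(85), array([406.75,  46.86]), array([22.68, 30.04])), (np.int32(66), array([353.41,  75.18]), array([-17.65,  31.46])), (np.int32(45), array([311.02, 115.93]), array([-56.9 ,  21.34]))]
pad [[-114.09   54.21]
 [  96.31   45.89]
 [ 108.    -27.84]
 [-116.93  -27.88]]
```

Wrist and overhead results agree to a few mm. The radius is about 130, and the row sits about 4 mm nearer the dot end than my symmetric guess. I'll shift the centre by 1 mm, use s0=143, and plan the descent and sweep.

```bash
cat >> plan.py <<'E'
C1=np.array([578.9,118.1])
def at(s,z): xy,h=arc(s,C1,A,143.); return pose(xy,z,h)
E
python3 - <<'E'
from plan import *
np.set_printoptions(suppress=True,precision=1,linewidth=150)
p0=np.array([159.272,-526.451,224.306]);R0=Ro.from_rotvec([-3.106,-.46,0])
p=p0+R0.apply([605,-379,75]);R=R0*Ro.from_euler('z',-144,degrees=True);print(p)
T=at(0,55.3);print(T[0],delta(p,R,*T))
q,Rq=at(0,55.3)
for s in range(8,65,8): print(s,delta(q,Rq,*at(s,55.3)))
E
```

```text
[628.4  11.8 150.1]
[634.3  10.2  55.3] [ 0.1 -0.  -2.1 -6.2  0.3 94.8]
8 [-0.  -0.   3.5  8.   0.2  0. ]
16 [-0.  -0.   7.1 16.   1.   0. ]
24 [-0.  -0.  10.6 23.9  2.2  0. ]
32 [-0.  -0.  14.1 31.7  3.9  0. ]
40 [ 0.  -0.  17.6 39.4  6.1  0. ]
48 [ 0.  -0.  21.2 46.9  8.8  0. ]
56 [-0.  -0.  24.7 54.3 11.9  0. ]
64 [-0.  -0.  28.2 61.4 15.4  0. ]
```

>>> {"method": "carry_out", "body": {"deltas": [[0, 0, -1, -3, 0, 20, 1], [0, 0, -2, -6, 0, 45, 1], [0, 0, -2, -6, 0, 65, 1], [0, 0, -2, -6, 0, 80, 1], [0, 0, -2, -6, 0, 88, 1], [0, 0, -2, -6, 0, 91, 1], [0, 0, -2, -6, 0, 92, 1], [0, 0, -2, -6, 0, 92, 1], [0, 0, -2, -6, 0, 92, 1]]}}

```text
clock: 3.82
position: [634.7, 9.5, 58.0]
eef_rot: [0.469, 3.105, -0.0]
ft_force: [-0.3, -0.4, 0.2]
opening: 0.5
grip_force: 0.0
```

>>> {"method": "carry_out", "body": {"deltas": [[0, 0, 0, 0, 0, 2, 1], [0, 0, 0, 0, 0, 4, 1], [0, 0, 0, 0, 0, 5, 1], [0, 0, 0, 0, 0, 5, 1]]}}

```text
clock: 4.32
position: [634.1, 9.5, 52.0]
eef_rot: [-0.469, -3.106, 0.0]
ft_force: [-0.0, 0.9, 0.2]
opening: 0.5
grip_force: 0.0
```

>>> {"method": "carry_out", "body": {"deltas": [[0, 0, 0, 0, 0, 1, 1], [0, 0, 0, 0, 0, 1, 1]]}}

```text
clock: 4.58
position: [634.3, 9.5, 51.2]
eef_rot: [0.469, 3.106, -0.0]
ft_force: [-0.6, 0.3, -0.1]
opening: 0.6
grip_force: 0.0
```

>>> {"method": "carry_out", "body": {"deltas": [[0, 0, 0, 0, 0, 1, 1], [0, 0, 0, 0, 0, 1, 1]]}}

```text
clock: 4.82
position: [634.4, 9.5, 51.1]
eef_rot: [0.469, 3.106, -0.0]
ft_force: [-2.1, -0.5, 5.0]
opening: 0.5
grip_force: 2.3
```

The fingertips touched the pad at a commanded 51.1 with 5 N, so the height is confirmed to under 1 mm. I'll raise 4 mm to the flat-roller level and begin the sweep.

>>> {"method": "carry_out", "body": {"deltas": [[0, 0, 0, 0, 0, -4, 1], [0, 0, 2, 5, 0.1, -4, 1], [0, 0, 4.4, 10, 0.4, -4, 1], [0, 0, 6.6, 15, 0.9, -4, 1], [0, 0, 8.8, 20, 1.5, -4, 1], [0, 0, 11, 24.9, 2.4, -4, 1], [0, 0, 13.2, 29.7, 3.4, -4, 1], [0, 0, 15.4, 34.6, 4.7, -4, 1], [0, 0, 17.6, 39.4, 6.1, -4, 1]]}}

```text
clock: 5.95
position: [599.8, 26.0, 54.7]
eef_rot: [0.941, 2.992, -0.002]
ft_force: [6.6, -5.2, -2.4]
opening: 0.4
grip_force: 3.9
```

```bash
python3 - <<'E'
from plan import *
np.set_printoptions(suppress=True,precision=1,linewidth=150)
im=eyes.get_image("side")[185:350,230:400,::-1];cv2.imwrite("pics/s2.png",cv2.resize(im,None,fx=3.4,fy=3.4,interpolation=2))
q,Rq=at(40,55)
print(q)
for s in range(6,121,6): print(s,delta(q,Rq,*at(40+s,55)))
E
```

```text
[598.5  27.6  55. ]
6 [ 0.  -0.   2.6  6.   0.1  0. ]
12 [-0.  -0.   5.3 12.   0.6  0. ]
18 [-0.  -0.   7.9 17.9  1.2  0. ]
24 [-0.  -0.  10.6 23.9  2.2  0. ]
30 [-0.  -0.  13.2 29.7  3.4  0. ]
36 [ 0.  -0.  15.9 35.5  5.   0. ]
42 [-0.  -0.  18.5 41.3  6.7  0. ]
48 [ 0.  -0.  21.2 46.9  8.8  0. ]
54 [-0.  -0.  23.8 52.5 11.1  0. ]
60 [ 0.  -0.  26.4 57.9 13.6  0. ]
66 [-0.  -0.  29.1 63.2 16.4  0. ]
72 [-0.  -0.  31.7 68.4 19.4  0. ]
78 [-0.  -0.  34.4 73.4 22.7  0. ]
84 [-0.  -0.  37.  78.3 26.2  0. ]
90 [-0.  -0.  39.7 83.  29.9  0. ]
96 [ 0.  -0.  42.3 87.5 33.9  0. ]
102 [-0.  -0.  45.  91.9 38.   0. ]
108 [-0.  -0.  47.6 96.  42.3  0. ]
114 [-0.  -0.  50.2 99.9 46.9  0. ]
120 [ -0.   -0.   52.9 103.7  51.6   0. ]
```

View pics/s2.png

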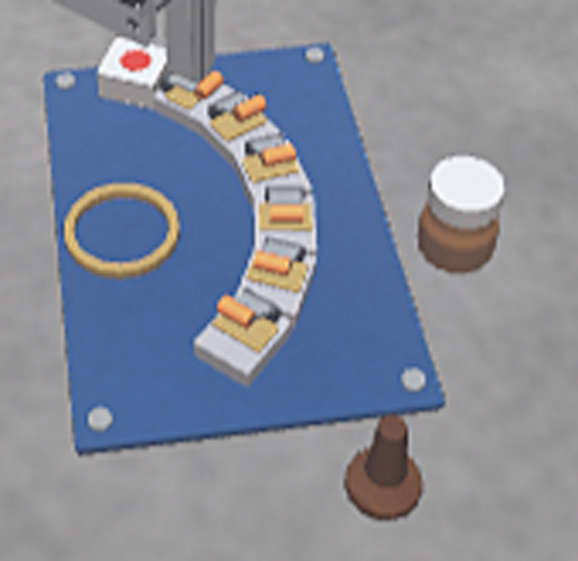

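The tip is on tab 1. Its roller has dropped about 5 mm, and the push is about 8 N horizontally as the tip meets the roller's flank. I'll raise 1 mm for a gentler ride and go on in short steps, watching the force.

>>> {"method": "carry_out", "body": {"deltas": [[0, 0, 0.9, 2, 0, -1, 1], [0, 0, 1.8, 4, 0.1, -1, 1]]}}

```text
clock: 6.25
position: [595.9, 28.8, 55.8]
eef_rot: [0.988, 2.98, -0.0]
ft_force: [0.6, -0.6, 0.6]
opening: 0.7
grip_force: 0.4
```

>>> {"method": "carry_out", "body": {"deltas": [[0, 0, 0.9, 2, 0, 0, 1], [0, 0, 1.8, 4, 0.1, 0, 1]]}}

```text
clock: 6.5
position: [591.6, 32.1, 55.0]
eef_rot: [-1.034, -2.966, 0.0]
ft_force: [-0.2, 0.3, 0.8]
opening: 0.7
grip_force: 0.4
```

>>> {"method": "carry_out", "body": {"deltas": [[0, 0, 2.2, 5, 0.1, 0, 1], [0, 0, 4.4, 10, 0.4, 0, 1], [0, 0, 6.6, 15, 0.9, 0, 1], [0, 0, 8.8, 20, 1.5, 0, 1], [0, 0, 10.6, 23.9, 2.2, 0, 1], [0, 0, 12.3, 27.8, 3, 0, 1], [0, 0, 14.1, 31.7, 3.9, 0, 1]]}}

```text
clock: 7.38
position: [570.4, 53.2, 55.2]
eef_rot: [1.389, 2.813, -0.004]
ft_force: [5.4, -6.0, -1.7]
opening: 0.3
grip_force: 4.4
```

>>> {"method": "carry_out", "body": {"deltas": [[0, 0, 0.9, 2, 0, 0, 1], [0, 0, 1.8, 4, 0.1, 0, 1], [0, 0, 2.6, 6, 0.1, 0, 1], [0, 0, 3.5, 8, 0.2, 0, 1]]}}

```text
clock: 7.88
position: [569.2, 53.9, 55.7]
eef_rot: [1.47, 2.758, -0.012]
ft_force: [12.4, -18.3, -6.4]
opening: 0.6
grip_force: 9.8
```

```bash
python3 - <<'E'
from plan import *
im=eyes.get_image("side")[185:350,230:400,::-1];cv2.imwrite("pics/s3.png",cv2.resize(im,None,fx=3.4,fy=3.4,interpolation=2))
print(at(88,56)[0])
E
```

```text
[564.89899882  61.47163567  56.        ]
```

View pics/s3.png

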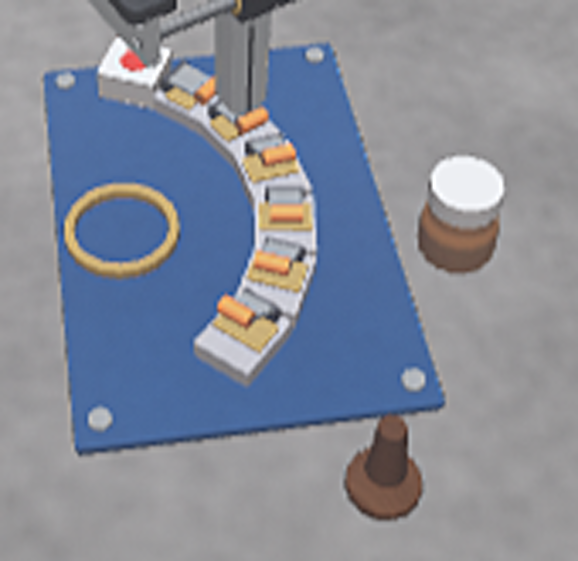

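The tip jammed against tab 2's roller flank at about 23 N, which is close to the limit. I'll back off first. For the rest, I'll press each strip low with the tip just short of its roller, rise about 3 mm to ride over the roller, then settle low on the next strip.

>>> {"method": "carry_out", "body": {"deltas": [[0, 0, -2.6, -6, 0.1, 0, 1], [0, 0, -4.4, -10, 0.4, 0, 1], [0, 0, -5.7, -13, 0.6, 0, 1], [0, 0, -5.7, -13, 0.6, 0, 1]]}}

```text
clock: 8.43
position: [572.0, 51.1, 54.8]
eef_rot: [-1.333, -2.843, 0.0]
ft_force: [-0.4, 0.4, 0.7]
opening: 0.5
grip_force: 0.0
```

>>> {"method": "carry_out", "body": {"deltas": [[0, 0, 0, 0, 0, 1, 1], [0, 0, 0, 0, 0, 2, 1], [0, 0, 0, 0, 0, 2, 1]]}}

```text
clock: 8.8
position: [572.5, 50.9, 53.2]
eef_rot: [-1.334, -2.844, -0.0]
ft_force: [0.2, 0.2, 0.5]
opening: 0.5
grip_force: 0.2
```

>>> {"method": "carry_out", "body": {"deltas": [[0, 0, 0.9, 2, 0, 0, 1], [0, 0, 0.9, 2, 0, 0, 1]]}}

```text
clock: 9.05
position: [571.5, 52.1, 53.4]
eef_rot: [1.357, 2.833, -0.0]
ft_force: [1.1, 0.0, 0.5]
opening: 0.5
grip_force: 0.2
```

>>> {"method": "carry_out", "body": {"deltas": [[0, 0, 0, 0, 0, -2, 1], [0, 0, 0, 0, 0, -3.5, 1], [0, 0, 1.3, 3, 0, -3.5, 1], [0, 0, 2.6, 6, 0.1, -3.5, 1], [0, 0, 4, 9, 0.3, -3.5, 1]]}}

```text
clock: 9.68
position: [566.0, 59.4, 57.0]
eef_rot: [1.457, 2.783, -0.0]
ft_force: [0.6, 0.2, 1.3]
opening: 0.3
grip_force: 0.3
```

>>> {"method": "carry_out", "body": {"deltas": [[0, 0, 1.8, 4, 0.1, 0, 1], [0, 0, 3.5, 8, 0.2, 0, 1], [0, 0, 5.3, 12, 0.6, 0, 1], [0, 0, 7.1, 16, 1, 0, 1], [0, 0, 8.8, 20, 1.5, 0, 1], [0, 0, 8.8, 20, 1.5, 0, 1]]}}

```text
clock: 10.42
position: [555.5, 76.9, 56.7]
eef_rot: [-1.664, -2.665, 0.0]
ft_force: [-0.5, -0.5, -0.7]
opening: 0.5
grip_force: 0.1
```

That works, with only about 1 N as it rode over tab 2. I'll repeat the pattern for tab 3.

>>> {"method": "carry_out", "body": {"deltas": [[0, 0, 0.9, 2, 0, 0, 1], [0, 0, 1.3, 3, 0, 1.8, 1], [0, 0, 1.8, 4, 0.1, 3.5, 1], [0, 0, 2.6, 6, 0.1, 3.5, 1], [0, 0, 3.5, 8, 0.2, 3.5, 1], [0, 0, 4.4, 10, 0.4, 3.5, 1], [0, 0, 4.8, 11, 0.5, 3.5, 1]]}}

```text
clock: 11.3
position: [551.3, 87.0, 53.2]
eef_rot: [-1.775, -2.592, -0.0]
ft_force: [0.6, -1.3, 1.5]
opening: 0.0
grip_force: 0.5
```

>>> {"method": "carry_out", "body": {"deltas": [[0, 0, 0, 0, 0, -2, 1], [0, 0, 0, 0, 0, -3.5, 1], [0, 0, 1.3, 3, 0, -3.5, 1], [0, 0, 2.6, 6, 0.1, -3.5, 1], [0, 0, 4, 9, 0.3, -3.5, 1], [0, 0, 5.7, 13, 0.6, -3.5, 1], [0, 0, 7.5, 17, 1.1, -3.5, 1], [0, 0, 9.3, 21, 1.7, -3.5, 1], [0, 0, 11, 24.9, 2.4, -3.5, 1], [0, 0, 12.8, 28.8, 3.2, -3.5, 1], [0, 0, 12.8, 28.8, 3.2, -3.5, 1]]}}

```text
clock: 12.68
position: [543.7, 115.2, 56.5]
eef_rot: [-2.051, -2.379, 0.0]
ft_force: [-0.6, 0.0, 0.7]
opening: 0.1
grip_force: 0.0
```

```bash
python3 - <<'E'
from plan import *
print(at(146,57)[0])
im=eyes.get_image("side")[185:350,230:400,::-1];cv2.imwrite("pics/s4.png",cv2.resize(im,None,fx=3.4,fy=3.4,interpolation=2))
E
```

```text
[543.94006448 115.03739659  57.        ]
```

View pics/s4.png

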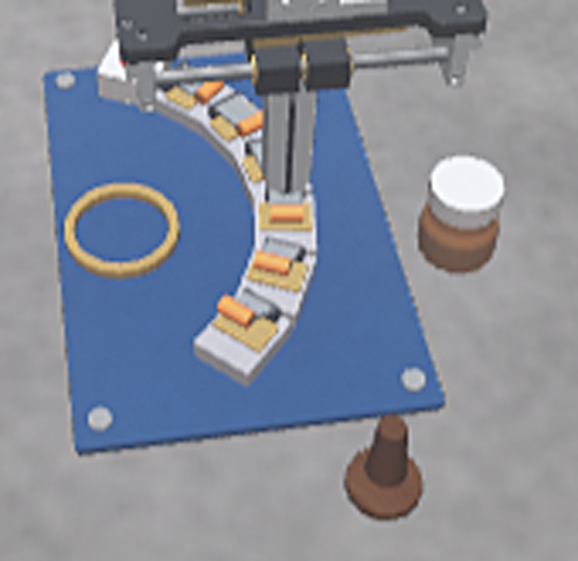

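The side view shows the tip centred on the row at tab 4, near (287,195). Tabs 1–3 lie flat behind it, and the bangle, jar and post haven't moved. Next are tabs 4 and 5.

>>> {"method": "carry_out", "body": {"deltas": [[0, 0, 0.9, 2, 0, 0, 1], [0, 0, 1.3, 3, 0, 1.8, 1], [0, 0, 1.8, 4, 0.1, 3.5, 1], [0, 0, 2.6, 6, 0.1, 3.5, 1], [0, 0, 3.5, 8, 0.2, 3.5, 1], [0, 0, 4.4, 10, 0.4, 3.5, 1], [0, 0, 4.8, 11, 0.5, 3.5, 1]]}}

```text
clock: 13.6
position: [542.8, 125.8, 53.2]
eef_rot: [-2.15, -2.29, -0.0]
ft_force: [0.3, -1.8, 0.9]
opening: 0.5
grip_force: 0.5
```

>>> {"method": "carry_out", "body": {"deltas": [[0, 0, 0, 0, 0, -2, 1], [0, 0, 0, 0, 0, -3.5, 1], [0, 0, 1.3, 3, 0, -3.5, 1], [0, 0, 2.6, 6, 0.1, -3.5, 1], [0, 0, 4, 9, 0.3, -3.5, 1], [0, 0, 5.7, 13, 0.6, -3.5, 1], [0, 0, 7.5, 17, 1.1, -3.5, 1], [0, 0, 9.3, 21, 1.7, -3.5, 1], [0, 0, 11, 24.9, 2.4, -3.5, 1], [0, 0, 12.8, 28.8, 3.2, -3.5, 1], [0, 0, 12.8, 28.8, 3.2, -3.5, 1]]}}

```text
clock: 14.98
position: [544.1, 155.1, 56.6]
eef_rot: [-2.391, -2.037, 0.0]
ft_force: [-0.2, 0.4, 0.8]
opening: 0.5
grip_force: 0.0
```

>>> {"method": "carry_out", "body": {"deltas": [[0, 0, 0.9, 2, 0, 0, 1], [0, 0, 1.3, 3, 0, 1.8, 1], [0, 0, 1.8, 4, 0.1, 3.5, 1], [0, 0, 2.6, 6, 0.1, 3.5, 1], [0, 0, 3.5, 8, 0.2, 3.5, 1], [0, 0, 4.4, 10, 0.4, 3.5, 1], [0, 0, 4.8, 11, 0.5, 3.5, 1]]}}

```text
clock: 15.85
position: [546.5, 165.7, 53.3]
eef_rot: [2.475, 1.934, 0.0]
ft_force: [0.2, -1.0, 1.2]
opening: 0.2
grip_force: 0.5
```

>>> {"method": "carry_out", "body": {"deltas": [[0, 0, 0, 0, 0, -2, 1], [0, 0, 0, 0, 0, -3.5, 1], [0, 0, 1.3, 3, 0, -3.5, 1], [0, 0, 2.6, 6, 0.1, -3.5, 1], [0, 0, 4, 9, 0.3, -3.5, 1], [0, 0, 5.7, 13, 0.6, -3.5, 1], [0, 0, 7.5, 17, 1.1, -3.5, 1], [0, 0, 9.3, 21, 1.7, -3.5, 1], [0, 0, 11, 24.9, 2.4, -3.5, 1], [0, 0, 12.8, 28.8, 3.2, -3.5, 1], [0, 0, 12.8, 28.8, 3.2, -3.5, 1]]}}

```text
clock: 17.23
position: [556.5, 192.7, 56.7]
eef_rot: [2.675, 1.647, -0.001]
ft_force: [-0.4, -0.4, 0.3]
opening: 0.8
grip_force: 0.5
```

>>> {"method": "carry_out", "body": {"deltas": [[0, 0, 0.9, 2, 0, 0, 1], [0, 0, 1.3, 3, 0, 1.8, 1], [0, 0, 1.8, 4, 0.1, 3.5, 1], [0, 0, 2.6, 6, 0.1, 3.5, 1], [0, 0, 3.5, 8, 0.2, 3.5, 1], [0, 0, 4.4, 10, 0.4, 3.5, 1], [0, 0, 4.8, 11, 0.5, 3.5, 1]]}}

```text
clock: 18.1
position: [562.1, 202.4, 53.3]
eef_rot: [-2.742, -1.533, -0.001]
ft_force: [-0.9, 0.4, 1.3]
opening: 0.4
grip_force: 0.6
```

>>> {"method": "carry_out", "body": {"deltas": [[0, 0, 0, 0, 0, -2, 1], [0, 0, 0, 0, 0, -3.5, 1], [0, 0, 1.3, 3, 0, -3.5, 1], [0, 0, 2.6, 6, 0.1, -3.5, 1], [0, 0, 4, 9, 0.3, -3.5, 1], [0, 0, 5.7, 13, 0.6, -3.5, 1], [0, 0, 7.5, 17, 1.1, -3.5, 1], [0, 0, 9.3, 21, 1.7, -3.5, 1], [0, 0, 11, 24.9, 2.4, -3.5, 1], [0, 0, 13.2, 29.7, 3.4, -3.5, 1], [0, 0, 15.4, 34.6, 4.7, -3.5, 1], [0, 0, 15.4, 34.6, 4.7, -3.5, 1]]}}

```text
clock: 19.6
position: [584.3, 229.5, 56.6]
eef_rot: [-2.923, -1.152, -0.0]
ft_force: [-0.4, -0.7, -0.4]
opening: 0.7
grip_force: 0.0
```

>>> {"method": "carry_out", "body": {"deltas": [[0, 0, 0, 0, 0, -5, 1], [0, 0, 0, 0, 0, -20, 1], [0, 0, 0, 0, 0, -50, 1], [0, 0, 0, 0, 0, -90, 1], [0, 0, 0, 40, 0, -130, 1], [0, 0, 0, 90, 0, -150, 1], [0, 0, 0, 110, 0, -150, 1], [0, 0, 0, 110, 0, -150, 1]]}}

```text
clock: 20.6
position: [665.0, 305.0, 207.2]
eef_rot: [2.922, 1.154, 0.001]
ft_force: [-0.1, -0.1, -0.7]
opening: 0.6
grip_force: 0.0
```

```bash
python3 - <<'E'
from plan import *
a=eyes.get_image("side")[185:350,230:400,::-1];b=eyes.get_image("top")[160:310,170:340,::-1]
f=lambda i:cv2.resize(i,(396,400),interpolation=2)
cv2.imwrite("pics/end.png",np.hstack([f(a),f(b)]))
E
```

```text
(no output)
```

View pics/end.png

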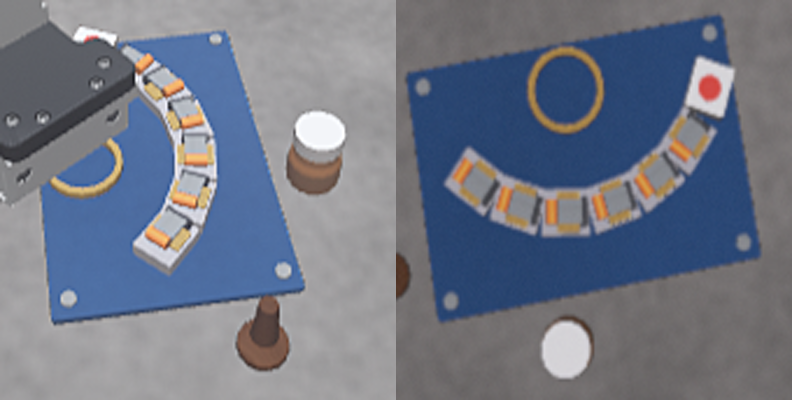

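All six tabs lie flat in both views, the bangle, jar and post haven't moved, and the hand is clear.

```bash
python3 -c "
from bench import job
print(job.finish_job())"
```

```text
the job is handed in; nothing more can be done
None
```

I handed the job in at about 21 s: all six tabs look flat in the final views and the bangle, jar and post have not moved, but the stroke jammed once on tab 2's roller at about 23 N (limit 25 N), so I backed off and rose about 3.5 mm over each later roller, and no verdict was returned.

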